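# Clamp a solder-paste syringe in its dispenser cradle

## Robot

A 6-joint arm with a two-finger parallel gripper is mounted at the origin on a cart in front of the work surface, level with it; the furniture and walls round the work are solid. World frame = base frame: x ahead of the robot, y to its left, z up, the work surface at z = 0. Lengths are in m, angles in rad, forces in N, time in s.
With the tool pointing down it reaches from about 0.3 to 0.875 m from the base axis. Payload 6.4 kg.
Tool frame: the origin (TCP) lies midway between the tips of the shut fingers; the grasp point (between the pads) lies ctrl.grip_depth behind it (ctrl.grip_depth is the distance from the TCP to the grasp point, in m); x points along the fingers, y is the direction in which the jaws open and shut, and the axes are right-handed (so a half turn about x gives the same grasp; the last joint's range is limited). The gripper opens to 85 mm and grips with 20 to 120 N. Pads are 22 mm wide; open, the fingers measure 114 mm over their backs; the gripper's body (76 mm by 85 mm) begins 54 mm behind the grasp point. The pads swing forward as they close: fully open they stand 13 mm farther back than shut.
Start: joints at [0.985, 0.181, 1.607, -0, 1.354, -0.206], TCP at [0.213, 0.534, 0.231] pointing down, gripper open.
Joint ranges: [-2.99, 2.99], [-0.89, 2.07], [0.3, 2.58], [-1.14, 4.28], [0, 2.63], [-3.12, 3.12]. Speed limits (rad/s): [2.57, 2.57, 3.01, 3.14, 3.14, 3.14].

## Interface

Orientations are given as a unit quaternion [w, x, y, z].
In Python, from bench import ctrl gives the robot as it stands.
- The arm moves only by the tool carry_out, never from a script. Its argument "motion" is one flat list of numbers, 7 for each row, row after row: the turn, a rotation vector about the tool's x, y, z in degrees, then the shift along the tool's x, y, z in m, then the gripper's target within -1 to 1 (shut at 1, half-way at 0, fully open at -1). A call has 1 to 10 rows; each row shifts and turns the pose as measured when the row begins, along the tool's axes as they then stand; what a row does not reach is not made up. A row lasts 1/10 s, in which the tool goes at most 50 mm and 8.59 degrees, less where a joint would pass 70% of its speed; a pose out of reach is approached as far as the arm can. A call with a gripper value outside its range is refused whole. The fingers move at their own pace and stop on an object; the grip force is fixed at half the most. Time passes only in rows, so rows that do not move let the fingers close. It gives the time, the measured TCP pose, the force and the opening at its end, in the units of the state.
- ctrl.get_obs(): the state, without advancing time (a new reading comes with each control period).
- ctrl.camera(name): name is "scene" or "top"; returns the picture (420x560x3 uint8, blue, green, red); there is no depth.
- ctrl.camera_params(name): a dict with "mtx" (3x3 intrinsics, pixels), "pose" (4x4, takes a point from camera to world coordinates). Camera axes: x right, y down, z forward; pixel columns grow to the right and rows downward; lengths in m; the calibration is good to about 2 mm. A picture is of the moment at which its call begins. camera_params takes no time and is no camera call.
- ctrl.hand_in(): hands the job in, once; it reports no verdict.
Trained networks look in the newest picture that a camera, given by its name, has taken for a name from the list of things; names that differ only in an ending like _2 or _b are one class to them, and where a whole thing is asked for, a point or a joint stands for the part that bears it (a point fixed in the world has none). Each returns a list of dicts, best first, with "conf" (0 to 1); they miss things now and then, are a little off and sometimes report something else, mostly with a low value. They report only what shows in the picture. A call takes as long as a camera call. They do not tell look-alikes from the thing itself.
- ctrl.boxes_of(camera, thing): "point" ([x, y, z] in m, in the coordinates of the camera as it stood for that picture, good to about 4 mm: the middle of the surface that is visible of it).
- ctrl.trace(camera, thing): "pixels" (420x560 bool, what is visible of it).
- ctrl.landmark_of(camera, thing): "point" ([x, y, z] in m, in the coordinates of the camera as it stood for that picture, good to about 4 mm: a listed point, or the origin of a listed thing).
The state is a dict: "time_s": time; "q": joint angles; "dq": joint speeds; "joint_efforts": joint torques, N m; "eef_pos": TCP position; "eef_rot": TCP orientation; "wrist_force": force on the tool from outside, world axes, zero at the start; "torque": the same for the moment, N m; "opening": opening from 0.0 (shut) to 1.0 (fully open).
Only numpy, scipy, OpenCV 4.12 (cv2) and the standard library are available. Lean on these libraries where they do the work, as an engineer would, in place of code of your own. Each camera call takes 0.05 s, during which the arm holds its last target. There are 200 camera calls.

## Task

Lift the sprung clamp bar of the blue dispenser cradle by its red knob and swing it well aside so that it rests up on its collar; then lay the orange solder-paste syringe in the V blocks with its flange dropped fully into the slot of the dark carriage. Swing the bar back over the barrel and lower it gently until it alone holds the syringe down; never force the syringe or let the bar snap down, and leave the vial, the black pot and the brass tin where they are.

Things in the scene. Friction and masses are not known exactly. Their poses are not given: they have to be found in the camera images.
- cradle: Blue dispenser cradle fixed to the bench, base plate 112 x 162 x 12 mm; at its +y end a dark carriage, beside it the clamp post. Origin on the bench under the V blocks' centre line; z up. Two aluminium V blocks (10 mm wide, at y = -54 and +28 mm) carry a 22 mm barrel with its axis along y at x = 0, z = 45 mm. From y = -25 to +22 mm both sides of the barrel are free for fingers down to z = 12 mm.
- carriage_range (a point): Point of the cradle at x = 0, y = 62, z = 42 mm: middle of the range of the dark carriage, which is locked anywhere within 12 mm of it along y. Its place is NOT reported: see it, or feel it by moving the raised syringe (its underside just above z = 42 mm) in the cradle's +y until the flange meets the back plate. The flange then stands over the slot, at its +y side; straight down it drops in.
- carriage_mouth (a point): Same point, for the carriage's shape: a slot 6 mm wide along y, open at the top, 11 mm deep, between two low front cheeks on its -y side (x = +-18 to +-28 mm, 22 mm long, tops at z = 42 mm; the barrel passes between them) and one tall back plate on its +y side (56 mm wide, 6 mm thick, top at z = 60 mm).
- syringe: Loose orange solder-paste syringe, about 60 g. Origin on its axis, where it is best gripped; y axis along the barrel towards the flange, z up as it lies. Barrel 22 mm in diameter from y = -68 to +60 mm, blue nozzle (9 mm) to y = -82 mm. It lies on the bench with its axis 11 mm high.
- syringe_flange (a point): Centre of the syringe's flange, on the axis at y = +62 mm of the syringe. The flange is a plate 48 mm wide (x), 4 mm thick (y), 22 mm high (z, flush with the barrel's underside). Seated, its ears hang 8 mm deep in the slot, its centre is at z = 45 mm of the cradle and the syringe's axes point as the cradle's (flange to +y).
- clamp_bar (a joint): Turn of the clamp bar about its post, rad: 0 = across the V blocks, knob on the cradle's -x side (closed); grows counter-clockwise from above to 1.75 (1.57 = bar along -y). Closed, a tooth under the hub stands in a notch of the steel collar (0.2 rad of play): the bar turns only when lifted 14 mm or more. Turned over 0.45 rad and lowered, the tooth rests on the collar and the bar stays up.
- clamp_lift: Brass sleeve that carries the bar up and down the post (spring 5 N at the bottom to 11 N at the top, plus 1 N weight; well damped). Origin on the post's axis, x = +34, y = -44 mm of the cradle; its height over the cradle's origin is the lift: 0 lowest, 5 to 6 mm = bar's soft rubber pad resting on a seated barrel, 14 mm = tooth clear of or resting on the collar, 22 mm = upper stop.
- clamp_knob (a point): Grip point on the axis of the upright round red knob at the bar's end, 66 mm from the post's axis: 88 mm above the bench at lift 0. Knob 16 mm in diameter, from 24 mm below to 12 mm above this point; below it the bar, 14 mm wide and 8 mm thick. The knob may turn in the fingers, so the hand need not turn with the bar.
- glass_vial: Bystander: small corked glass vial, 25 mm in diameter, 52 mm high, standing; origin under its centre.
- flux_pot: Bystander: small black round pot, 50 mm in diameter, 27 mm high; origin under its centre.
- tin_brass: Bystander: small round brass tin, 38 mm in diameter, 24 mm high; origin under its centre.
Things that resemble listed ones, but are neither listed nor needed, are in the scene too. Several things look just like the syringe: the one meant starts nearest to the robot's base.

How it is judged:
On the way, in this order (a step that is already met when the one before it is completed fails the run):
1. the clamp bar is swung aside (at least 1.1 rad) and rests up on its collar, let go (value of joint clamp_bar above 1.1 rad and z of clamp_lift in the frame of cradle above 0.01 m and contact force between clamp_lift and the fingers below 0.1 N), for 0.2 s.
2. the syringe lies home in the V blocks with its flange down in the slot, the bar still aside (value of joint clamp_bar above 0.8 rad and z of syringe in the frame of cradle between 0.042 and 0.048 m and z of syringe_flange in the frame of cradle below 0.048 m and y of syringe_flange in the frame of cradle above 0.0485 m and angle between the y axis of syringe and the y axis of cradle, either way round below 0.06 rad), for 0.2 s.
At the end, for the whole second after the job is handed in: The syringe rests in both V blocks with its flange down in the slot (axis within 3 mm of the seated height, within 0.06 rad of the cradle's y axis, at rest); the bar is back across it (within 0.25 rad), within 3 mm of its resting height, pressing on the barrel with over 2.5 N (z of syringe in the frame of cradle between 0.042 and 0.048 m and z of syringe_flange in the frame of cradle between 0.042 and 0.048 m and y of syringe_flange in the frame of cradle between 0.0485 and 0.077 m and angle between the y axis of syringe and the y axis of cradle, either way round below 0.06 rad and value of joint clamp_bar below 0.25 rad and z of clamp_lift in the frame of cradle below 0.009 m and contact force between clamp_lift and syringe above 2.5 N and linear speed of syringe below 0.02 m/s); the robot touches nothing.
It fails at once if the bar snaps down (faster than 0.3 m/s) (linear speed of clamp_lift above 0.3 m/s).
It fails at once if the bar snaps or is pressed onto the syringe (over 30 N) (contact force between syringe and clamp_lift above 30 N).
It fails at once if the syringe is forced into the cradle or carriage (all contact forces between it and the cradle with its bar together over 50 N) (contact force between syringe and cradle above 50 N).
It fails at once if the glass vial is moved by more than 30 mm or tipped (distance of glass_vial from where it was at the start of the episode above 0.03 m or angle between glass_vial's own z axis and vertical above 0.5 rad).
It fails at once if the black pot or the brass tin is moved by more than 30 mm (distance of any of flux_pot, tin_brass from where it was at the start of the episode above 0.03 m).
It also fails if it takes over 72 s, if anything falls off the work surface, if the arm or the gripper's body presses on something with over 40 N, if the wrist force passes 120 N, or if a joint passes its speed limit or range.

## Working session

There is one attempt and no reset: what is moved stays moved. The work goes in short steps, Python scripts to look and compute and a tool call to move; the robot and the scene stay as the last step left them, time stands still between calls to the robot, and variables do not carry over. Pictures are saved under pics/ and viewed, about 8 in all and at most 12, crops included, and the job is handed in when it is done.

Besides the shell and the picture viewer there is one more tool, called after "Call:" as name(argument=value, ...) on one line, values as JSON. carry_out: Moves the arm, as the interface text tells. Its arguments: {"type":"object","properties":{"motion":{"type":"array"}},"required":["motion"]}

```bash
mkdir -p pics
cat > h.py <<'E'
import numpy as np, cv2
from scipy.spatial.transform import Rotation as R
from bench import ctrl
def world(cam,p):
    T=np.array(ctrl.camera_params(cam)["pose"]);return T[:3,:3]@np.array(p)+T[:3,3]
def pix(cam,w):
    c=ctrl.camera_params(cam);T=np.linalg.inv(np.array(c["pose"]));p=np.array(c["mtx"])@(T[:3,:3]@np.array(w)+T[:3,3]);return p[:2]/p[2]
def ray(cam,uv,z):
    c=ctrl.camera_params(cam);T=np.array(c["pose"]);d=T[:3,:3]@np.linalg.inv(np.array(c["mtx"]))@np.array([uv[0],uv[1],1.]);return T[:3,3]+d*(z-T[2,3])/d[2]
def rot(o): q=o["eef_rot"];return R.from_quat([q[1],q[2],q[3],q[0]])
E
python3 - <<'E'
from h import *
np.set_printoptions(precision=4,suppress=True)
ims=[]
for c in("scene","top"):
    im=ctrl.camera(c);cv2.imwrite(f"pics/{c}0.png",im)
    print(c,np.array(ctrl.camera_params(c)["pose"])[:3,3])
    for t in("cradle","carriage_mouth","syringe","syringe_flange","clamp_lift","clamp_knob","glass_vial","flux_pot","tin_brass"):
        for d in ctrl.landmark_of(c,t): 
            w=world(c,d["point"]);print(t,round(d["conf"],2),w,pix(c,w).round())
o=ctrl.get_obs();print(o["time_s"],ctrl.grip_depth,o["eef_pos"],rot(o).as_matrix())
E
```

```text
scene [-0.4904 -0.9387  0.7691]
cradle 0.75 [ 0.5747  0.225  -0.0013] [198. 213.]
carriage_mouth 0.71 [0.5893 0.2922 0.0426] [187. 196.]
syringe 0.91 [ 0.527  -0.6369  0.0129] [418. 304.]
syringe 0.55 [ 0.6147 -0.2095  0.0111] [302. 242.]
syringe_flange 0.67 [ 0.5949 -0.1554  0.0093] [285. 239.]
syringe_flange 0.58 [ 0.5304 -0.7008  0.0086] [442. 314.]
clamp_lift 0.68 [ 0.5955  0.1716 -0.0012] [213. 215.]
clamp_knob 0.62 [0.5339 0.1901 0.0891] [195. 197.]
clamp_knob 0.43 [ 0.4681 -0.3277  0.0018] [307. 277.]
glass_vial 0.71 [ 0.4691 -0.3288  0.001 ] [308. 277.]
flux_pot 0.57 [0.5915 0.2882 0.0377] [189. 198.]
flux_pot 0.56 [0.6506 0.0391 0.0002] [250. 219.]
tin_brass 0.57 [ 0.5086 -0.2745 -0.003 ] [300. 266.]
top [ 0.3269 -0.1608  1.5161]
cradle 0.78 [ 0.5758  0.2266 -0.0004] [170. 201.]
cradle 0.26 [ 0.4736 -0.3269  0.    ] [358. 231.]
carriage_mouth 0.72 [0.5915 0.2913 0.0437] [144. 194.]
syringe 0.75 [ 0.5302 -0.6321  0.0097] [463. 208.]
syringe 0.63 [ 0.6141 -0.2108  0.0158] [317. 184.]
syringe_flange 0.58 [ 0.5948 -0.1505  0.0106] [297. 191.]
syringe_flange 0.34 [ 0.6117 -0.2131  0.0125] [318. 185.]
clamp_lift 0.62 [ 0.598   0.182  -0.0033] [186. 194.]
clamp_knob 0.58 [0.5373 0.1941 0.0922] [173. 209.]
glass_vial 0.53 [ 0.4714 -0.3272  0.0015] [359. 231.]
flux_pot 0.82 [0.6527 0.0399 0.0018] [233. 174.]
tin_brass 0.58 [ 0.509  -0.2718  0.0026] [339. 219.]
1.0 0.0187 [0.2132 0.5341 0.2313] [[ 0.      0.3707  0.9287]
 [ 0.      0.9287 -0.3707]
 [-1.      0.      0.    ]]
```

View pics/top0.png

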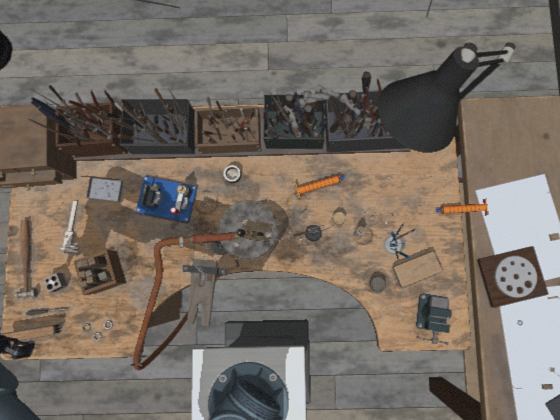

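View pics/scene0.png

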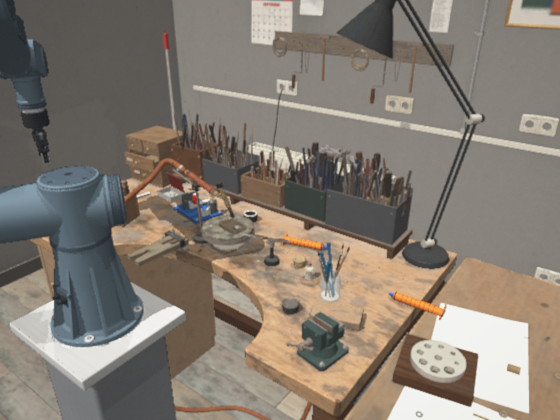

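The top view shows the cradle at (168,199) with its red knob at (175,210). The candidates for the syringe are the orange one at (320,184) and another at (463,208) on the right-hand bench. The first is nearer the base (0.65 m against 0.83 m), so I choose it. I'll check it in a close crop, together with the cradle and the brown hose.

Run:
```python
from h import *
np.set_printoptions(precision=4,suppress=True)
t=cv2.imread("pics/top0.png");s=cv2.imread("pics/scene0.png")
f=lambda im,x,y,w,h,W,H:cv2.resize(im[y:y+h,x:x+w],(W,H),interpolation=cv2.INTER_CUBIC)
a=np.vstack([np.hstack([f(t,120,160,100,75,400,300),f(t,280,160,80,60,400,300)]),np.hstack([f(s,130,140,133,100,400,300),f(s,250,220,80,60,400,300)])])
cv2.imwrite("pics/crop1.png",a)
c={}
# yaw fit
from collections import defaultdict
P={"cradle":((0,0,0),[(.5747,.225),(.5758,.2266)]),"lift":((.034,-.044,0),[(.5955,.1716),(.598,.182)]),"knob":((-.032,-.044,0),[(.5339,.1901),(.5373,.1941)])}
L=[];W=[]
for l,ws in P.values():
    for w in ws:L.append(l[:2]);W.append(w)
L=np.array(L);W=np.array(W)
Lc=L-L.mean(0);Wc=W-W.mean(0)
y1=np.arctan2((Lc[:,0]*Wc[:,1]-Lc[:,1]*Wc[:,0]).sum(),(Lc*Wc).sum())
print(np.degrees(y1), np.degrees(-np.arctan2(.0152,.066)))
for c in("top","scene"):
  for n in("syringe","cradle"):
    for d in ctrl.trace(c,n):
        m=d["pixels"];u=np.argwhere(m)[:,::-1];print(c,n,d["conf"],u.mean(0),len(u))
        if n=="syringe":
            w=np.array([ray(c,p,.011)[:2] for p in u]);k=w.mean(0);_,_,v=np.linalg.svd(w-k);pr=(w-k)@v[0];print(k,v[0],np.degrees(np.arctan2(v[0][1],v[0][0])),"ends",k+pr.min()*v[0],k+pr.max()*v[0])
```

```text
-13.910063011822519 -12.969253456028714
top syringe 0.73 [465.591  208.0969] 423
[ 0.5298 -0.6404] [-0.0429  0.9991] 92.45616362425612 ends [ 0.5327 -0.7069] [ 0.5261 -0.5543]
top syringe 0.64 [317.4049 184.6033] 368
[ 0.6117 -0.2114] [ 0.2617 -0.9651] -74.82919460299381 ends [ 0.5947 -0.1485] [ 0.6324 -0.2877]
top cradle 0.8 [166.2641 198.9894] 1988
scene syringe 0.76 [305.7411 242.4955] 224
[ 0.6174 -0.2218] [ 0.2249 -0.9744] -77.00590959390853 ends [ 0.6006 -0.1492] [ 0.6316 -0.2835]
scene syringe 0.73 [419.4991 303.4581] 537
[ 0.5328 -0.6378] [ 0.0466 -0.9989] -87.32863383956285 ends [ 0.5289 -0.5547] [ 0.5359 -0.7052]
scene cradle 0.57 [197.1621 206.8265] 876
```

View pics/crop1.png

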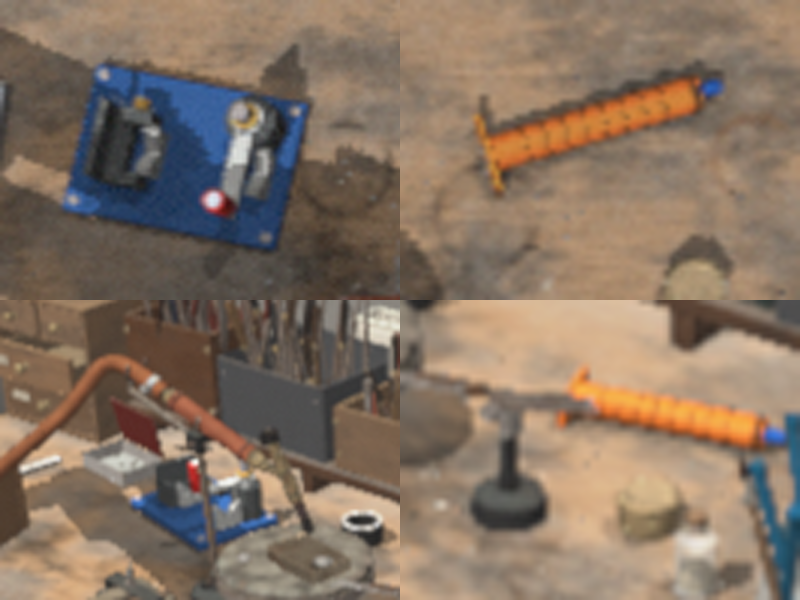

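Run:
```python
from h import *
np.set_printoptions(precision=3,suppress=True)
def tri(a,b):
    P=[ray("top",a,0),ray("top",a,.5),ray("scene",b,0),ray("scene",b,.5)]
    d1=P[1]-P[0];d2=P[3]-P[2];A=np.stack([d1,-d2],1);x=np.linalg.lstsq(A,P[2]-P[0],rcond=None)[0];p=P[0]+d1*x[0];q=P[2]+d2*x[1];return (p+q)/2,np.linalg.norm(p-q)
for n,a,b in(("bend",(158,244),(168,160)),("clamp ring",(181,240),(180,167)),("hose end",(238,234),(219,191)),("tip",(265,235),(232,216)),("postnut",(181,188),(210,197)),("knob top",(173,210),(194,195)),("vise?",(210,268),(200,208)),("lowhose",(152,330),(135,190))):print(n,*tri(a,b))
# profile of hose heights: for top point on hose find scene column crossing
c=np.array([[1,0,0]])
T=np.array([.575,.226]);
for a in(-13.9,):
  a=np.radians(a)
  Rm=np.array([[np.cos(a),-np.sin(a)],[np.sin(a),np.cos(a)]])
  for l in((-.032,-.044),(.034,-.044),(.034,-.11),(0,0.062)):print(l,T+Rm@l)
```

```text
bend [0.43  0.189 0.255] 0.0031322834611054967
clamp ring [0.437 0.139 0.24 ] 0.0034975755525727646
hose end [0.457 0.    0.188] 0.006320449342884994
tip [ 0.454 -0.06   0.122] 0.0059481984458905944
postnut [0.601 0.181 0.067] 0.0047289475740602905
knob top [0.535 0.195 0.094] 0.0009220010559245397
vise? [0.393 0.061 0.139] 0.06115254677079719
lowhose [0.25  0.186 0.22 ] 0.07265360124250973
(-0.032, -0.044) [0.533 0.191]
(0.034, -0.044) [0.597 0.175]
(0.034, -0.11) [0.582 0.111]
(0, 0.062) [0.59  0.286]
```

Call:
carry_out(motion=[0, 0, 0, 0, -0.007, 0.041, -1, 0, 0, 0, 0, -0.007, 0.041, -1, 0, 0, 0, 0, -0.007, 0.041, -1, 0, 0, 0, 0, -0.007, 0.041, -1, 0, 0, 0, 0, -0.007, 0.041, -1, 0, 0, 0, 0, -0.007, 0.041, -1, 0, 0, 0, 0, -0.007, 0.041, -1, 0, 0, 0, 0, -0.007, 0.041, -1, 8, 0, 0, 0, 0, 0, -0.5, 8, 0, 0, 0, 0, 0, -0.5])

```text
time_s: 2.2
eef_pos: [0.5083, 0.3544, 0.2314]
eef_rot: [0.669, 0.231, 0.668, -0.229]
wrist_force: [-0.5, -0.2, -0.4]
opening: 0.752
```

```bash
cat > p.py <<'E'
import sys
from h import *
# print tool-frame shift and yaw to world grasp-point target x y z [jaw azimuth deg]
np.set_printoptions(precision=4,suppress=True)
def st():
    o=ctrl.get_obs();r=rot(o).as_matrix();a=np.degrees(np.arctan2(r[1,1],r[0,1]))
    g=np.array(o["eef_pos"])-r[:,0]*ctrl.grip_depth
    print("t",round(o["time_s"],2),"grasp",g,"az",a.round(2),"down",r[:,0],"op",o["opening"],"F",np.array(o["wrist_force"]),"q",np.array(o["q"]));return g,r,a
def to(x,y,z,az=None):
    g,r,a=st();print("shift",r.T@(np.array([x,y,z])-g),"turn",None if az is None else (a-az+90)%180-90)
if __name__=="__main__":
    v=[float(k) for k in sys.argv[1:]]
    to(*v) if v else st()
E
python3 p.py 0.533 0.30 0.21 31
```

```text
t 2.2 grasp [0.5082 0.3544 0.2501] az 52.08 down [ 0.0018  0.002  -1.    ] op 0.752059969062244 F [-0.49   -0.1893 -0.3655] q [ 0.4171  0.2768  1.4912  0.0011  1.3712 -0.4921]
shift [ 0.04   -0.0278  0.0529] turn 21.081471604105715
```

Call:
carry_out(motion=[7, 0, 0, 0.01, 0, 0, -0.5, 7, 0, 0, 0.01, 0, 0, -0.5, 7, 0, 0, 0.01, 0, 0, -0.5])

```text
time_s: 2.5
eef_pos: [0.5108, 0.3538, 0.2023]
eef_rot: [0.613, 0.356, 0.611, -0.352]
wrist_force: [0.3, 0.8, 0.3]
opening: 0.75
```

```bash
python3 p.py 0.534 0.192 0.16 31
```

```text
t 2.5 grasp [0.5107 0.3537 0.221 ] az 30.0 down [ 0.0053  0.0034 -1.    ] op 0.7501504659943995 F [0.2629 0.7531 0.2584] q [ 0.4144  0.3032  1.5181  0.001   1.3141 -0.1095]
shift [ 0.0606 -0.0611  0.1517] turn -0.9960411775455782
```

Call:
carry_out(motion=[0, 0, 0, 0.01, -0.0102, 0.0253, -0.5, 0, 0, 0, 0.01, -0.0102, 0.0253, -0.5, 0, 0, 0, 0.01, -0.0102, 0.0253, -0.5, 0, 0, 0, 0.01, -0.0102, 0.0253, -0.5, 0, 0, 0, 0.01, -0.0102, 0.0253, -0.5, 0, 0, 0, 0.01, -0.0102, 0.0253, -0.5, 0, 0, 0, 0, 0, 0, -0.5])

```text
time_s: 3.2
eef_pos: [0.5334, 0.1872, 0.1379]
eef_rot: [0.613, 0.356, 0.612, -0.352]
wrist_force: [-0.6, -0.2, 0.5]
opening: 0.752
```

```bash
python3 p.py 0.534 0.192 0.09 31
python3 - <<'E'
from h import *
ims=[]
for c,x,y in(("scene",150,150),("top",130,160)):
    im=ctrl.camera(c);ims.append(cv2.resize(im[y:y+75,x:x+100],(400,300),interpolation=cv2.INTER_CUBIC))
    for n in("clamp_knob","clamp_lift","cradle","carriage_mouth"):
        for d in ctrl.landmark_of(c,n)[:1]:print(c,n,d["conf"],world(c,d["point"]).round(4))
cv2.imwrite("pics/c2.png",np.hstack(ims))
E
```

```text
t 3.2 grasp [0.5333 0.1871 0.1566] az 29.93 down [ 0.0039  0.0035 -1.    ] op 0.7518282568213032 F [-0.5644 -0.1698  0.4802] q [ 0.1258  0.2572  1.7164  0.0032  1.1636 -0.3978]
shift [ 0.0667  0.0027 -0.0038] turn -1.0727054168469294
scene clamp_knob 0.65 [0.5324 0.1872 0.0877]
scene clamp_lift 0.53 [ 0.5975  0.1767 -0.0021]
scene cradle 0.69 [ 0.5777  0.2233 -0.0027]
scene carriage_mouth 0.64 [0.5905 0.2911 0.0445]
top clamp_knob 0.64 [0.5377 0.1935 0.0932]
top cradle 0.71 [0.5768 0.2254 0.0016]
```

View pics/c2.png

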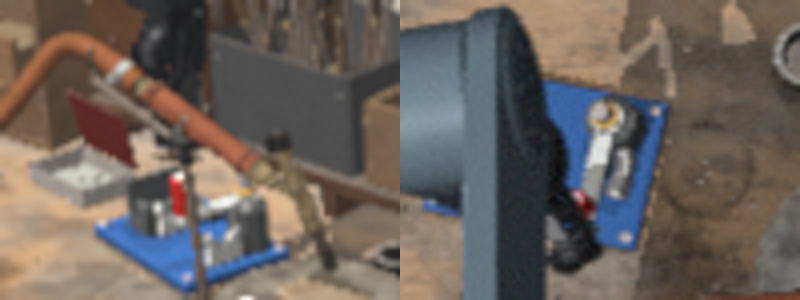

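The scene crop shows the gripper just above the red knob (175,190 in the crop) and clear of the hose; the top crop agrees. I'm descending and gripping.

Call:
carry_out(motion=[0, 0, 0, 0.022, 0.0034, -0.0025, -0.5, 0, 0, 0, 0.022, 0, 0, -0.5, 0, 0, 0, 0.02, 0, 0, -0.5, 0, 0, 0, 0, 0, 0, 0.4, 0, 0, 0, 0, 0, 0, 0.5, 0, 0, 0, 0, 0, 0, 1, 0, 0, 0, 0, 0, 0, 1, 0, 0, 0, 0, 0, 0, 1, 0, 0, 0, 0, 0, 0, 1])

```text
time_s: 4.6
eef_pos: [0.535, 0.1958, 0.0775]
eef_rot: [0.615, 0.353, 0.612, -0.35]
wrist_force: [2.3, -0.2, -6.9]
opening: 0.159
```

```bash
python3 p.py
```

```text
t 4.6 grasp [0.5349 0.1958 0.0962] az 30.38 down [ 0.0061  0.0024 -1.    ] op 0.15932937834668257 F [ 2.2532 -0.1596 -6.9462] q [ 0.1417  0.3501  1.7377  0.0017  1.0474 -0.3893]
```

Call:
carry_out(motion=[0, 0, 0, -0.005, 0, 0, 1, 0, 0, 0, -0.005, 0, 0, 1, 0, 0, 0, -0.005, 0, 0, 1, 0, 0, 0, -0.004, 0, 0, 1, 0, 0, 0, 0, 0, 0, 1])

```text
time_s: 5.1
eef_pos: [0.5351, 0.1957, 0.0972]
eef_rot: [0.615, 0.354, 0.612, -0.35]
wrist_force: [2.6, -1.2, -10.5]
opening: 0.164
```

```bash
python3 p.py
python3 - <<'E'
from h import *
for c in("scene","top"):
    im=ctrl.camera(c)
    for n in("clamp_knob","clamp_lift"):
        for d in ctrl.landmark_of(c,n)[:2]:print(c,n,d["conf"],world(c,d["point"]).round(4))
E
```

```text
t 5.1 grasp [0.535  0.1956 0.1159] az 30.36 down [ 0.0066  0.0027 -1.    ] op 0.16448340549557106 F [  2.64    -1.2084 -10.5427] q [ 0.1414  0.3206  1.7297  0.0019  1.0844 -0.3894]
scene clamp_knob 0.61 [0.5353 0.1907 0.1046]
scene clamp_lift 0.64 [0.5962 0.1779 0.018 ]
top clamp_knob 0.43 [0.5402 0.1955 0.1111]
top clamp_knob 0.37 [6.52e-01 4.34e-02 3.00e-04]
```

Call:
carry_out(motion=[0, 0, 0, 0, -0.0068, 0.0071, 1, 0, 0, 0, 0, -0.0057, 0.0081, 1, 0, 0, 0, 0, -0.0044, 0.0088, 1, 0, 0, 0, 0, -0.0031, 0.0094, 1])

```text
time_s: 5.8
eef_pos: [0.5363, 0.1607, 0.0971]
eef_rot: [0.616, 0.356, 0.612, -0.345]
wrist_force: [6.6, -5.1, -12.0]
opening: 0.161
```

```bash
python3 p.py
```

```text
t 5.8 grasp [0.5361 0.1605 0.1158] az 30.55 down [ 0.0119  0.01   -0.9999] op 0.16126099092636303 F [  6.6444  -5.0905 -12.0176] q [ 0.0738  0.2966  1.7615  0.0103  1.0709 -0.4644]
```

Call:
carry_out(motion=[0, 0, 0, 0, -0.002, 0.01, 1, 0, 0, 0, 0, -0.0004, 0.0102, 1, 0, 0, 0, 0, 0.0011, 0.0101, 1, 0, 0, 0, 0, 0.0027, 0.0098, 1, 0, 0, 0, 0, 0.0042, 0.0093, 1, 0, 0, 0, 0, 0.0056, 0.0086, 1, 0, 0, 0, 0, 0, 0, 1])

```text
time_s: 6.5
eef_pos: [0.5718, 0.1148, 0.0937]
eef_rot: [0.611, 0.354, 0.617, -0.347]
wrist_force: [-1.3, 3.9, -10.3]
opening: 0.16
```

```bash
python3 p.py
python3 - <<'E'
from h import *
for c in("scene","top"):
    im=ctrl.camera(c)
    for n in("clamp_knob","clamp_lift"):
        for d in ctrl.landmark_of(c,n)[:2]:print(c,n,d["conf"],world(c,d["point"]).round(4))
E
```

```text
t 6.5 grasp [0.5719 0.1145 0.1124] az 30.63 down [-0.003   0.0126 -0.9999] op 0.1596083828395738 F [ -1.3155   3.8846 -10.3036] q [-0.0124  0.3567  1.6894  0.0142  1.0987 -0.5534]
scene clamp_knob 0.58 [0.5692 0.1174 0.1042]
scene clamp_lift 0.64 [0.5985 0.1722 0.0155]
```

Call:
carry_out(motion=[0, 0, 0, 0.002, 0, 0, 1, 0, 0, 0, 0.002, 0, 0, 1, 0, 0, 0, 0.001, 0, 0, 1])

```text
time_s: 7.1
eef_pos: [0.5716, 0.1151, 0.0905]
eef_rot: [0.613, 0.353, 0.617, -0.346]
wrist_force: [-4.7, -2.0, -0.4]
opening: 0.163
```

```bash
python3 p.py
```

```text
t 7.1 grasp [0.5716 0.1149 0.1092] az 30.74 down [-0.0003  0.0107 -0.9999] op 0.16286230904157675 F [-4.7121 -1.9953 -0.3549] q [-0.0107  0.3595  1.6932  0.012   1.0893 -0.5528]
```

Call:
carry_out(motion=[0, 0, 0, 0, 0, 0, 0.2, 0, 0, 0, 0, 0, 0, 0, 0, 0, 0, 0, 0, 0, -0.2, 0, 0, 0, -0.02, 0, 0, -0.2, 0, 0, 0, -0.04, 0, 0, -0.2, 0, 0, 0, -0.04, 0, 0, -0.2, 0, 0, 0, -0.03, 0, 0, -0.2])

```text
time_s: 7.8
eef_pos: [0.5747, 0.1148, 0.2272]
eef_rot: [0.615, 0.356, 0.614, -0.344]
wrist_force: [1.2, 0.1, -0.8]
opening: 0.602
```

```bash
python3 p.py 0.612 -0.212 0.15 15
python3 - <<'E'
from h import *
for c in("scene","top"):
    im=ctrl.camera(c)
    for n in("clamp_knob","clamp_lift","syringe","syringe_flange"):
        for d in ctrl.landmark_of(c,n)[:2]:print(c,n,d["conf"],world(c,d["point"]).round(4))
E
```

```text
t 7.8 grasp [0.5746 0.1145 0.2459] az 30.64 down [ 0.0095  0.0141 -0.9999] op 0.6019560499254368 F [ 1.1931  0.0867 -0.845 ] q [-0.0132  0.2003  1.5927  0.0146  1.3392 -0.5513]
shift [ 0.0916 -0.1357  0.3007] turn 15.641906601133002
scene clamp_knob 0.64 [0.5669 0.1172 0.1008]
scene clamp_lift 0.57 [0.5988 0.178  0.012 ]
scene clamp_lift 0.55 [0.5898 0.2918 0.042 ]
scene syringe 0.94 [ 0.5243 -0.6378  0.0146]
scene syringe 0.71 [ 0.6132 -0.2104  0.008 ]
scene syringe_flange 0.7 [ 0.5933 -0.1526  0.0072]
scene syringe_flange 0.67 [ 0.5311 -0.7007  0.0111]
top clamp_lift 0.55 [ 0.4732 -0.327   0.0025]
top syringe 0.82 [ 0.5298 -0.6336  0.0116]
top syringe 0.75 [ 0.6118 -0.2094  0.0137]
top syringe_flange 0.94 [ 0.598  -0.1518  0.0123]
top syringe_flange 0.81 [ 0.5327 -0.6975  0.0067]
```

Call:
carry_out(motion=[7.8, 0, 0, 0, 0, 0, -0.2, 7.8, 0, 0, 0, 0, 0, -0.2, 0, 0, 0, 0.01, -0.006, 0.04, -0.2, 0, 0, 0, 0.01, -0.006, 0.04, -0.2, 0, 0, 0, 0.01, -0.006, 0.04, -0.2, 0, 0, 0, 0.01, -0.006, 0.04, -0.2, 0, 0, 0, 0.01, -0.006, 0.04, -0.2, 0, 0, 0, 0.01, -0.006, 0.04, -0.2, 0, 0, 0, 0.01, -0.006, 0.04, -0.2, 0, 0, 0, 0.01, -0.006, 0.04, -0.2])

```text
time_s: 9.3
eef_pos: [0.6064, -0.2104, 0.129]
eef_rot: [0.556, 0.436, 0.565, -0.426]
wrist_force: [0.0, 0.1, 0.7]
opening: 0.598
```

```bash
python3 p.py 0.6112 -0.2076 0.0235 15.3
python3 - <<'E'
from h import *
im=ctrl.camera("scene");cv2.imwrite("pics/c3.png",np.hstack([cv2.resize(im[y:y+75,x:x+100],(400,300),interpolation=cv2.INTER_CUBIC) for x,y in((150,160),(260,190))]))
E
```

```text
t 9.3 grasp [ 0.6064 -0.2107  0.1477] az 14.89 down [-0.0024  0.0182 -0.9998] op 0.5984360653482258 F [0.0113 0.1278 0.7058] q [-0.5259  0.4321  1.5036  0.0155  1.2172 -0.7912]
shift [0.1242 0.0051 0.0005] turn -0.4083053213540495
```

View pics/c3.png

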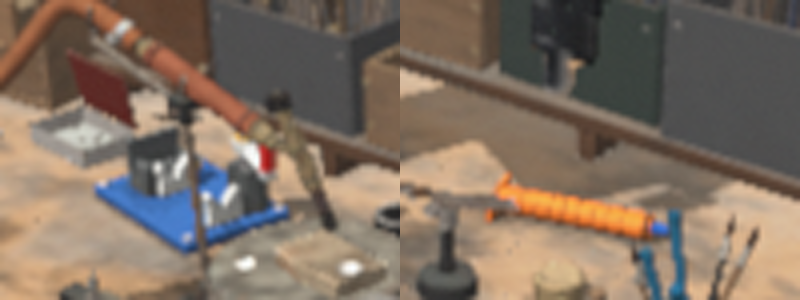

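Call:
carry_out(motion=[-0.4, -1, 0, 0.03, 0.005, 0.0005, -0.2, 0, 0, 0, 0.035, 0, 0, -0.2, 0, 0, 0, 0.03, 0, 0, -0.2, 0, 0, 0, 0.02, 0, 0, -0.2, 0, 0, 0, 0, 0, 0, -0.2])

```text
time_s: 9.85
eef_pos: [0.6089, -0.2195, 0.0044]
eef_rot: [0.559, 0.432, 0.56, -0.433]
wrist_force: [-0.3, 0.1, -0.9]
opening: 0.599
```

```bash
python3 p.py 0.6112 -0.2076 0.0225 15.3
```

```text
t 9.85 grasp [ 0.609  -0.2195  0.0231] az 14.66 down [-0.0021 -0.0004 -1.    ] op 0.5985642608239753 F [-0.2613  0.093  -0.914 ] q [-0.5283  0.6079  1.5334 -0.0016  1.0019 -0.7833]
shift [ 0.0005  0.0052 -0.011 ] turn -0.6411551027276232
```

Call:
carry_out(motion=[-0.6, 0, 0, 0.0005, 0.003, -0.011, -0.2, 0, 0, 0, 0, 0, 0, 0.1, 0, 0, 0, 0, 0, 0, 0.4, 0, 0, 0, 0, 0, 0, 0.6, 0, 0, 0, 0, 0, 0, 1, 0, 0, 0, 0, 0, 0, 1, 0, 0, 0, 0, 0, 0, 1])

```text
time_s: 10.55
eef_pos: [0.612, -0.2076, 0.0089]
eef_rot: [0.564, 0.428, 0.561, -0.429]
wrist_force: [0.3, -0.3, -1.1]
opening: 0.232
```

```bash
python3 p.py
python3 - <<'E'
from h import *
for c in("scene","top"):
    im=ctrl.camera(c)
    for n in("syringe","syringe_flange"):
        for d in ctrl.landmark_of(c,n)[:2]:print(c,n,d["conf"],world(c,d["point"]).round(4))
E
```

```text
t 10.55 grasp [ 0.6119 -0.2075  0.0276] az 15.37 down [ 0.0036 -0.0034 -1.    ] op 0.23156834113721034 F [ 0.2638 -0.3037 -1.099 ] q [-0.5097  0.5955  1.5421 -0.0015  0.9992 -0.7773]
scene syringe 0.74 [ 0.5259 -0.6355  0.0133]
scene syringe 0.68 [ 0.6129 -0.2085  0.0125]
scene syringe_flange 0.97 [ 0.5324 -0.7014  0.0099]
scene syringe_flange 0.59 [ 0.5978 -0.152   0.0093]
top syringe 0.97 [ 0.5284 -0.6327  0.0099]
top syringe 0.56 [ 0.6144 -0.2127  0.0164]
top syringe_flange 0.77 [ 0.5332 -0.6965  0.0057]
top syringe_flange 0.56 [ 0.598  -0.1525  0.0158]
```

The opening matches a 22 mm barrel, but the tool rose about 4 mm while closing, so the grip is near the tips. I'll regrip lower.

Call:
carry_out(motion=[0, 0, 0, 0, 0, 0, 0.25, 0, 0, 0, 0, 0, 0, 0.25, 0, 0, 0, 0.004, 0, 0, 0.25, 0, 0, 0, 0.003, 0, 0, 0.25, 0, 0, 0, 0, 0, 0, 0.5, 0, 0, 0, 0.001, 0, 0, 0.6, 0, 0, 0, 0, 0, 0, 1, 0, 0, 0, 0, 0, 0, 1])

```text
time_s: 11.65
eef_pos: [0.612, -0.2076, 0.0014]
eef_rot: [0.564, 0.428, 0.561, -0.429]
wrist_force: [-0.1, 0.2, -0.3]
opening: 0.232
```

```bash
python3 p.py
```

```text
t 11.65 grasp [ 0.612  -0.2075  0.0201] az 15.39 down [ 0.0028 -0.0032 -1.    ] op 0.23200647902549976 F [-0.0865  0.1869 -0.3209] q [-0.5096  0.6077  1.5416 -0.0017  0.9884 -0.7773]
```

Run:
```python
from h import *
im=cv2.imread("pics/top0.png").astype(int);b,g,r=im[...,0],im[...,1],im[...,2]
m=((b>r+25)&(b>g+10)).astype(np.uint8);m[:,:125]=0;m[:,210:]=0;m[:165]=0;m[235:]=0
m=cv2.morphologyEx(m,cv2.MORPH_OPEN,np.ones((2,2),np.uint8))
u=np.argwhere(m)[:,::-1]
w=np.array([ray("top",p,.012)[:2] for p in u])*1000
print(len(u),cv2.minAreaRect(w.astype(np.float32)))
# candidate fit: maximise IoU of projected plate
from scipy.optimize import minimize
hull=cv2.convexHull(u.astype(np.int32));H=np.zeros(m.shape,np.uint8);cv2.fillConvexPoly(H,hull,1)
def f(p):
    a=np.radians(p[2]);c,s=np.cos(a),np.sin(a)
    q=np.array([pix("top",(p[0]/1e3+c*x-s*y,p[1]/1e3+s*x+c*y,.012)) for x,y in((-.056,-.081),(.056,-.081),(.056,.081),(-.056,.081))])
    M=np.zeros((m.shape[0]*4,m.shape[1]*4),np.uint8);cv2.fillConvexPoly(M,(q*4*16+32).astype(np.int32),1,shift=4)
    HH=cv2.resize(H,None,fx=4,fy=4,interpolation=cv2.INTER_NEAREST);return -(M&HH).sum()/(M|HH).sum()
best=minimize(f,[580,228,-13.5],method="Nelder-Mead",options=dict(initial_simplex=[[580,228,-13.5],[586,228,-13.5],[580,234,-13.5],[580,228,-10]]));print(best.x,best.fun)
```

```text
1250 ((578.9219360351562, 233.2261962890625), (160.76412963867188, 111.86406707763672), 77.72477722167969)
[7.06e+02 1.20e+01 5.00e-01] 0.0<stdin>:15: RuntimeWarning: overflow encountered in scalar negative
```

Call:
carry_out(motion=[0, 0, 0, -0.03, 0, 0, 1, 0, 0, 0, -0.04, 0, 0, 1, 0, 0, 0, -0.04, 0, 0, 1, 7.3, 0, 0, -0.03, 0, 0, 1, 7.3, 0, 0, 0, 0, 0, 1, 7.3, 0, 0, 0, 0, 0, 1, 7.3, 0, 0, 0, 0, 0, 1])

```text
time_s: 12.35
eef_pos: [0.6103, -0.2065, 0.1441]
eef_rot: [-0.431, -0.56, -0.431, 0.561]
wrist_force: [0.4, -0.6, -1.3]
opening: 0.232
```

```bash
python3 p.py
```

```text
t 12.35 grasp [ 0.6103 -0.2065  0.1628] az -14.83 down [-0.0009 -0.0009 -1.    ] op 0.23237135297259237 F [ 0.4219 -0.5925 -1.2987] q [-0.5095  0.4149  1.4942 -0.0013  1.2328 -0.2502]
```

Run:
```python
from h import *
from scipy.optimize import minimize
from collections import Counter
im=cv2.imread("pics/top0.png").astype(int);b,g,r=im[...,0],im[...,1],im[...,2]
m=((b>r+25)&(b>g+10)).astype(np.uint8);m[:,:125]=0;m[:,210:]=0;m[:165]=0;m[235:]=0
m=cv2.morphologyEx(m,cv2.MORPH_OPEN,np.ones((2,2),np.uint8))
u=np.argwhere(m)[:,::-1]
H=np.zeros(m.shape,np.uint8);cv2.fillConvexPoly(H,cv2.convexHull(u.astype(np.int32)),1)
HH=cv2.resize(H,None,fx=8,fy=8,interpolation=cv2.INTER_NEAREST)
def f(p):
    a=np.radians(p[2]);c,s=np.cos(a),np.sin(a)
    q=np.array([pix("top",(p[0]/1e3+c*x-s*y,p[1]/1e3+s*x+c*y,.012)) for x,y in((-.056,-.081),(.056,-.081),(.056,.081),(-.056,.081))])
    M=np.zeros_like(HH);cv2.fillConvexPoly(M,np.round((q+.5)*8).astype(np.int32),1)
    return -float((M&HH).sum())/float((M|HH).sum())
for y in(-11,-14.5):
    b=minimize(f,[580,232,y],method="Nelder-Mead",options=dict(initial_simplex=[[580,232,y],[585,232,y],[580,237,y],[580,232,y+3]]));print(b.x,b.fun)
```

```text
[579.00050617 233.50504441 -12.25736674] -0.9688440418781255
[578.84484122 233.48769112 -12.31036264] -0.96885191100546
```

Call:
carry_out(motion=[-2.1, 0, 0, 0, 0, 0, 1, 0, 0, 0, 0, -0.0128, -0.04, 1, 0, 0, 0, 0, -0.0128, -0.04, 1, 0, 0, 0, 0, -0.0128, -0.04, 1, 0, 0, 0, 0, -0.0128, -0.04, 1, 0, 0, 0, 0, -0.0128, -0.04, 1, 0, 0, 0, 0, -0.0128, -0.04, 1, 0, 0, 0, 0, -0.0128, -0.04, 1, 0, 0, 0, 0, -0.0128, -0.04, 1, 0, 0, 0, 0, -0.0128, -0.04, 1])

```text
time_s: 13.35
eef_pos: [0.5781, 0.1769, 0.1407]
eef_rot: [-0.438, -0.555, -0.437, 0.556]
wrist_force: [0.5, -1.0, -0.3]
opening: 0.231
```

```bash
python3 p.py 0.5742 0.2178 0.10 -12.7
```

```text
t 13.35 grasp [0.5781 0.177  0.1594] az -13.55 down [-0.0008 -0.0026 -1.    ] op 0.23097579995628925 F [ 0.4889 -0.9845 -0.3115] q [ 0.1022  0.3385  1.6055 -0.0026  1.1987  0.3397]
shift [ 0.0593 -0.0133 -0.0389] turn -0.8516839088764669
```

Call:
carry_out(motion=[-0.8, 0, 0, 0, -0.007, -0.02, 1, 0, 0, 0, 0.01, -0.0065, -0.019, 1, 0, 0, 0, 0.02, 0, 0, 1, 0, 0, 0, 0, 0, 0, 1])

```text
time_s: 13.75
eef_pos: [0.5712, 0.2269, 0.1091]
eef_rot: [-0.444, -0.55, -0.444, 0.551]
wrist_force: [-0.7, -0.4, -1.1]
opening: 0.231
```

```bash
python3 p.py 0.5742 0.2178 0.066 -12.7
python3 - <<'E'
from h import *
ims=[]
for c,x,y in(("scene",150,150),("top",130,150)):
    im=ctrl.camera(c);ims.append(cv2.resize(im[y:y+75,x:x+100],(400,300),interpolation=cv2.INTER_CUBIC))
    for n in("clamp_knob","clamp_lift","cradle","carriage_mouth","syringe","syringe_flange"):
        for d in ctrl.landmark_of(c,n)[:2]:print(c,n,round(d["conf"],2),world(c,d["point"]).round(4))
cv2.imwrite("pics/c4.png",np.hstack(ims))
E
```

```text
t 13.75 grasp [0.5712 0.2269 0.1278] az -12.22 down [-0.001  -0.0009 -1.    ] op 0.23072033003941586 F [-0.7001 -0.3527 -1.0928] q [ 0.1856  0.3977  1.5966 -0.0008  1.1485  0.3993]
shift [0.0618 0.0049 0.0082] turn 0.4756895977827753
scene clamp_knob 0.51 [ 5.756e-01  2.246e-01 -5.000e-04]
scene clamp_knob 0.46 [0.5675 0.1175 0.1016]
scene clamp_lift 0.63 [0.6001 0.1761 0.0087]
scene cradle 0.85 [0.5736 0.2236 0.0037]
scene carriage_mouth 0.79 [0.5895 0.29   0.0416]
scene carriage_mouth 0.32 [0.5723 0.2238 0.0006]
scene syringe 0.69 [ 0.5264 -0.635   0.0131]
scene syringe_flange 0.73 [ 0.5317 -0.701   0.0123]
scene syringe_flange 0.58 [0.5819 0.2812 0.1169]
top clamp_knob 0.68 [0.5714 0.1213 0.1021]
top clamp_lift 0.48 [0.5941 0.1797 0.012 ]
top cradle 0.81 [0.5767 0.2265 0.0017]
top syringe 0.82 [ 0.5286 -0.6309  0.0125]
top syringe 0.66 [0.5749 0.2222 0.1245]
top syringe_flange 0.78 [ 0.5318 -0.6968  0.0108]
```

View pics/c4.png

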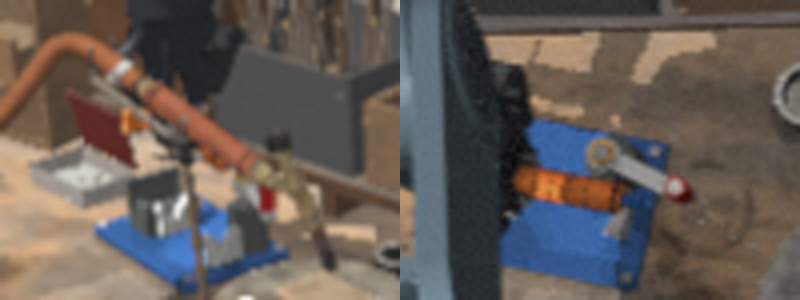

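Call:
carry_out(motion=[0.5, 0, 0, 0, 0.005, 0.008, 1, 0, 0, 0, 0.02, 0, 0, 1, 0, 0, 0, 0.02, 0, 0, 1, 0, 0, 0, 0, 0, 0, 1])

```text
time_s: 14.85
eef_pos: [0.5789, 0.2156, 0.0726]
eef_rot: [0.442, 0.555, 0.439, -0.551]
wrist_force: [0.0, 0.3, -1.6]
opening: 0.236
```

```bash
python3 p.py 0.5742 0.2178 0.066 -12.7
```

```text
t 14.85 grasp [0.5788 0.2156 0.0913] az -12.91 down [ 0.0074  0.     -1.    ] op 0.23606097145579225 F [ 0.0337  0.2864 -1.6444] q [ 0.1653  0.4482  1.6108 -0.0013  1.0753  0.3912]
shift [ 0.0252 -0.0051 -0.001 ] turn -0.20611605150084245
```

Call:
carry_out(motion=[0, 0, -0.4, 0.01, -0.005, -0.001, 1, 0, 0, 0, 0.008, 0, 0, 1, 0, 0, 0, 0, 0, 0, 1])

```text
time_s: 15.15
eef_pos: [0.575, 0.2173, 0.0547]
eef_rot: [0.44, 0.554, 0.441, -0.552]
wrist_force: [-0.2, -0.1, -0.9]
opening: 0.232
```

```bash
python3 p.py 0.5742 0.2178 0.065 -12.7
```

```text
t 15.15 grasp [0.575  0.2172 0.0734] az -12.96 down [ 0.0015  0.0018 -1.    ] op 0.23182532979796724 F [-0.1972 -0.0669 -0.9206] q [0.1676 0.4713 1.6204 0.0018 1.0482 0.3929]
shift [ 0.0084 -0.0009 -0.0004] turn -0.25642287464570757
```

Call:
carry_out(motion=[0, 0, 0, 0.004, 0, 0, 1, 0, 0, 0, 0.004, 0, 0, 1, 0, 0, 0, 0, 0, -0.004, 1, 0, 0, 0, 0, 0, -0.004, 1, 0, 0, 0, 0, 0, 0, 1])

```text
time_s: 15.65
eef_pos: [0.5782, 0.2261, 0.0476]
eef_rot: [0.441, 0.555, 0.44, -0.552]
wrist_force: [0.5, 1.1, -1.1]
opening: 0.231
```

```bash
python3 p.py 0.576 0.2256 0.065 -12.7
```

```text
t 15.65 grasp [0.5781 0.2261 0.0663] az -12.95 down [ 0.004   0.0023 -1.    ] op 0.2314248266260612 F [ 0.4804  1.0775 -1.0933] q [0.1811 0.4916 1.6077 0.0018 1.038  0.4061]
shift [ 0.0013 -0.0019  0.0009] turn -0.24652853023403054
```

Call:
carry_out(motion=[0, 0, 0, 0.001, -0.002, -0.003, 1, 0, 0, 0, 0, 0, -0.003, 1, 0, 0, 0, 0, 0, 0, 1])

```text
time_s: 15.95
eef_pos: [0.5783, 0.2272, 0.0473]
eef_rot: [-0.444, -0.552, -0.438, 0.553]
wrist_force: [-0.9, 1.0, -0.3]
opening: 0.237
```

```bash
python3 p.py 0.576 0.2256 0.065 -12.7
```

```text
t 15.95 grasp [0.5783 0.2274 0.066 ] az -12.86 down [ 0.004  -0.0079 -1.    ] op 0.2371117012630218 F [-0.8872  1.0359 -0.326 ] q [ 0.1881  0.4953  1.6028 -0.0098  1.0411  0.4175]
shift [ 0.001  -0.0018  0.0022] turn -0.1601122234545187
```

Call:
carry_out(motion=[0, 0, 0, 0, -0.001, -0.003, 1, 0, 0, 0, 0, 0, 0, 1])

```text
time_s: 16.15
eef_pos: [0.5784, 0.2275, 0.0474]
eef_rot: [-0.445, -0.551, -0.436, 0.555]
wrist_force: [0.1, 0.9, -1.1]
opening: 0.232
```

```bash
python3 p.py 0.576 0.2256 0.065 -12.7;python3 - <<'E'
from h import *
ims=[]
for c,x,y in(("scene",160,165),("top",130,160)):
    im=ctrl.camera(c);ims.append(cv2.resize(im[y:y+60,x:x+80],(400,300),interpolation=cv2.INTER_CUBIC))
    for n in("carriage_mouth","syringe","syringe_flange"):
        for d in ctrl.landmark_of(c,n)[:2]:print(c,n,round(d["conf"],2),world(c,d["point"]).round(4))
cv2.imwrite("pics/c5.png",np.hstack(ims))
E
```

```text
t 16.15 grasp [0.5784 0.2277 0.0661] az -12.86 down [ 0.004  -0.013  -0.9999] op 0.23202912448850896 F [ 0.1015  0.9103 -1.0867] q [ 0.191   0.4966  1.6006 -0.0157  1.043   0.4234]
shift [ 0.0011 -0.0018  0.0026] turn -0.15861678362617226
scene carriage_mouth 0.89 [0.5851 0.292  0.0422]
scene syringe 0.71 [ 0.5257 -0.6333  0.0119]
scene syringe 0.56 [0.5741 0.2228 0.0571]
scene syringe_flange 0.75 [ 0.5305 -0.7034  0.0106]
scene syringe_flange 0.45 [0.5918 0.2847 0.0546]
top syringe 0.92 [ 0.5309 -0.634   0.0113]
top syringe 0.66 [0.5803 0.2217 0.0608]
top syringe_flange 0.39 [6.472e-01 4.140e-02 4.000e-04]
```

View pics/c5.png

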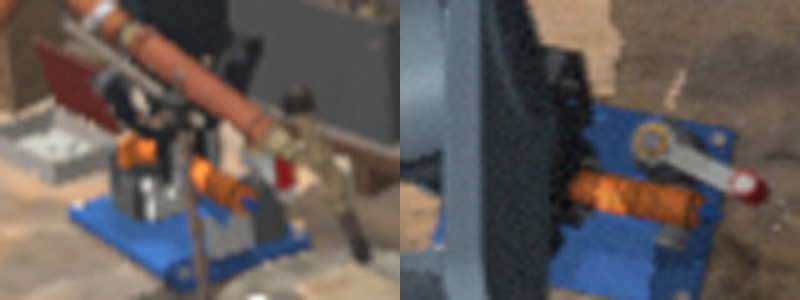

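Run:
```python
from h import *
o=np.array([.576,.2256]);a=np.radians(-12.7);c,s=np.cos(a),np.sin(a)
W=lambda x,y,z:(o[0]+c*x-s*y,o[1]+s*x+c*y,z)
out=[]
for cam,x0,y0 in(("top",130,170),("scene",170,185)):
    im0=cv2.imread(f"pics/{cam}0.png")
    row=[]
    for cy in(.060,.067):
        k=8;im=cv2.resize(im0[y0:y0+37,x0:x0+50],(400,296),interpolation=cv2.INTER_CUBIC)
        for pts,col in(([(-.028,cy+.003,.06),(.028,cy+.003,.06),(.028,cy+.009,.06),(-.028,cy+.009,.06)],(0,255,255)),([(-.028,cy-.025,.042),(-.018,cy-.025,.042),(-.018,cy-.003,.042),(-.028,cy-.003,.042)],(0,255,0)),([(.028,cy-.025,.042),(.018,cy-.025,.042),(.018,cy-.003,.042),(.028,cy-.003,.042)],(0,255,0))):
            q=np.array([(pix(cam,W(*p))+.5-[x0,y0])*k for p in pts]);cv2.polylines(im,[q.astype(np.int32)],True,col,1)
        row.append(im)
    out.append(np.hstack(row))
cv2.imwrite("pics/c6.png",np.vstack(out))
print(ctrl.get_obs()["joint_efforts"])
```

```text
[ 3.17360647e+00 -5.42860687e+01 -2.94931573e+01  1.28409695e+00
 -3.41029221e-02 -3.21453635e-02]
```

View pics/c6.png

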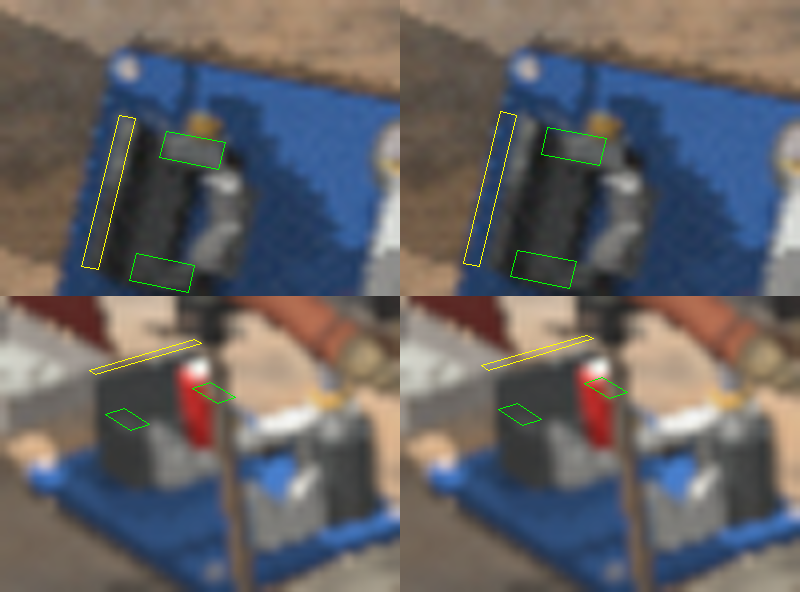

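The overlay fits the carriage at y ≈ 60 mm (the yellow outline on the left lies on the grey back plate), so what I felt at flange y ≈ 61 mm is the back plate. I'll level the tool, ease off slightly, and lower.

Call:
carry_out(motion=[0, 0.75, -0.2, 0, -0.0015, 0.0005, 1, 0, 0, 0, 0, 0, 0, 1])

```text
time_s: 16.75
eef_pos: [0.5768, 0.2281, 0.0473]
eef_rot: [0.441, 0.554, 0.441, -0.551]
wrist_force: [-0.0, -3.7, -1.1]
opening: 0.232
```

```bash
python3 p.py 0.576 0.2256 0.065 -12.7
```

```text
t 16.75 grasp [0.5767 0.2281 0.066 ] az -12.83 down [ 0.0038  0.0025 -1.    ] op 0.23167469170288474 F [-0.0231 -3.6522 -1.0988] q [0.1846 0.491  1.6091 0.002  1.0373 0.4075]
shift [ 0.001  -0.0001  0.0026] turn -0.13084813191638034
```

Call:
carry_out(motion=[0, 0, 0, 0, 0, 0.0012, 1, 0, 0, 0, 0.002, 0, 0, 1, 0, 0, 0, 0.002, 0, 0, 1])

```text
time_s: 17.05
eef_pos: [0.5763, 0.2282, 0.0436]
eef_rot: [0.441, 0.555, 0.441, -0.551]
wrist_force: [-0.7, -3.2, 0.4]
opening: 0.232
```

```bash
python3 p.py 0.576 0.2256 0.065 -12.7
```

```text
t 17.05 grasp [0.5763 0.2281 0.0623] az -12.82 down [ 0.0041  0.0042 -1.    ] op 0.2317657731627281 F [-0.7097 -3.1598  0.4222] q [0.184  0.4954 1.6119 0.0039 1.0295 0.4057]
shift [-0.0028  0.0003  0.0025] turn -0.1157488812253149
```

Call:
carry_out(motion=[0, 0, 0, 0.001, 0, 0.001, 1, 0, 0, 0, 0.002, 0, 0, 1, 0, 0, 0, 0.002, 0, 0, 1])

```text
time_s: 17.35
eef_pos: [0.5758, 0.228, 0.0379]
eef_rot: [0.441, 0.555, 0.442, -0.55]
wrist_force: [-0.4, 0.8, -1.2]
opening: 0.23
```

```bash
python3 p.py 0.576 0.2256 0.065 -12.7
```

```text
t 17.35 grasp [0.5757 0.2279 0.0566] az -12.8 down [ 0.0038  0.0051 -1.    ] op 0.2297720756640592 F [-0.4403  0.7879 -1.1896] q [0.1833 0.5029 1.6147 0.0051 1.0193 0.4041]
shift [-0.0084  0.0008  0.0021] turn -0.10419224248157377
```

Call:
carry_out(motion=[0, 0, 0, 0.0015, 0, 0, 1, 0, 0, 0, 0.001, 0, 0, 1, 0, 0, 0, 0, 0, 0, 1])

```text
time_s: 17.65
eef_pos: [0.5757, 0.2282, 0.0352]
eef_rot: [0.44, 0.555, 0.442, -0.551]
wrist_force: [-1.5, -1.3, 1.3]
opening: 0.232
```

```bash
python3 p.py 0.576 0.2256 0.0545 -12.7;python3 - <<'E'
from h import *
ims=[]
for c,x,y in(("scene",165,170),("top",130,160)):
    im=ctrl.camera(c);ims.append(cv2.resize(im[y:y+45,x:x+60],(400,300),interpolation=cv2.INTER_CUBIC))
    for n in("syringe","syringe_flange","clamp_lift","clamp_knob"):
        for d in ctrl.landmark_of(c,n)[:2]:print(c,n,round(d["conf"],2),world(c,d["point"]).round(4))
cv2.imwrite("pics/c7.png",np.hstack(ims))
E
```

```text
t 17.65 grasp [0.5756 0.2281 0.0539] az -12.79 down [ 0.0032  0.0051 -1.    ] op 0.23200632723407275 F [-1.5275 -1.2569  1.3215] q [0.1837 0.5072 1.6149 0.0053 1.0154 0.4041]
shift [-0.0006  0.001   0.0024] turn -0.08901297566211497
scene syringe 0.69 [0.5762 0.224  0.0405]
scene syringe 0.64 [ 0.5241 -0.636   0.0137]
scene syringe_flange 0.7 [ 0.5329 -0.7022  0.0121]
scene syringe_flange 0.56 [0.5886 0.2834 0.0443]
scene clamp_lift 0.39 [0.5996 0.1776 0.0131]
scene clamp_knob 0.58 [0.5688 0.1194 0.1001]
top syringe 0.86 [ 0.53   -0.6334  0.0112]
top syringe 0.47 [0.576  0.2224 0.049 ]
top syringe_flange 0.6 [ 0.533  -0.6952  0.0105]
top syringe_flange 0.48 [0.576  0.2259 0.0038]
top clamp_lift 0.47 [0.5971 0.1844 0.0106]
top clamp_knob 0.66 [0.5703 0.1178 0.1039]
top clamp_knob 0.26 [ 0.6486  0.0419 -0.0015]
```

View pics/c7.png

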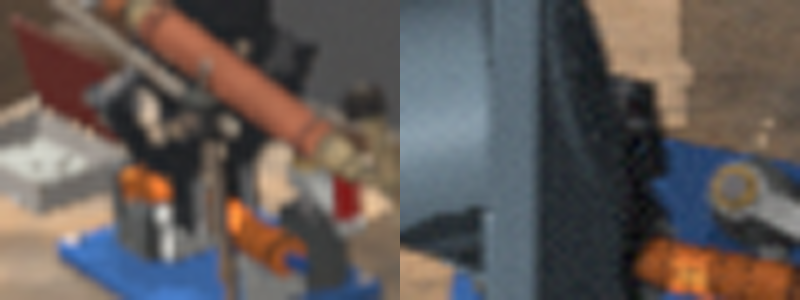

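The scene crop shows the barrel down in the V blocks and the flange down at the carriage (detected at z ≈ 0.044). I'm releasing it.

Call:
carry_out(motion=[0, 0, 0, 0, 0, 0, 0.4, 0, 0, 0, 0, 0, 0, 0.2, 0, 0, 0, 0, 0, 0, 0.1, 0, 0, 0, -0.01, 0, 0, 0.1, 0, 0, 0, -0.03, 0, 0, 0.1, 0, 0, 0, -0.04, 0, 0, 0.1, 0, 0, 0, -0.04, 0, 0, 0, 0, 0, 0, -0.03, 0, 0, 0])

```text
time_s: 18.95
eef_pos: [0.5718, 0.2267, 0.1857]
eef_rot: [-0.438, -0.552, -0.444, 0.554]
wrist_force: [1.5, -0.3, 0.0]
opening: 0.497
```

```bash
python3 p.py 0.5705 0.116 0.20 31;python3 - <<'E'
from h import *
for c in("scene","top"):
    im=ctrl.camera(c)
    for n in("syringe","syringe_flange","clamp_lift","clamp_knob"):
        for d in ctrl.landmark_of(c,n)[:2]:print(c,n,round(d["conf"],2),world(c,d["point"]).round(4))
E
```

```text
t 18.95 grasp [0.572  0.2266 0.2044] az -12.83 down [-0.0067  0.004  -1.    ] op 0.49712853986990657 F [ 1.4676 -0.2792  0.0409] q [0.1821 0.3134 1.5401 0.0054 1.2939 0.4045]
shift [0.004  0.0232 0.1082] turn -43.83234234669207
scene syringe 0.73 [ 0.5258 -0.6372  0.0138]
scene syringe 0.61 [0.5773 0.2265 0.0425]
scene syringe_flange 0.76 [ 0.5341 -0.702   0.011 ]
scene syringe_flange 0.64 [0.5879 0.2834 0.044 ]
scene clamp_lift 0.43 [0.5986 0.1783 0.0122]
scene clamp_knob 0.53 [0.5659 0.1179 0.1015]
top syringe 0.68 [ 0.5273 -0.6328  0.0117]
top syringe 0.67 [0.5753 0.2236 0.0486]
top syringe_flange 0.9 [ 0.5314 -0.6959  0.0099]
top syringe_flange 0.83 [0.5912 0.2837 0.0485]
top clamp_lift 0.52 [0.5966 0.1813 0.0113]
top clamp_knob 0.59 [0.572  0.1194 0.1047]
top clamp_knob 0.5 [0.597  0.1792 0.0136]
```

Call:
carry_out(motion=[-7.3, 0, 0, 0, 0, 0, 0, -7.3, 0, 0, 0, 0, 0, 0, -7.3, 0, 0, 0, 0, 0, 0, -7.3, 0, 0, 0, 0, 0, 0, -7.3, 0, 0, 0, 0, 0, 0, -7.3, 0, 0, 0, 0, 0, 0, 0, 0, 0, 0.01, -0.019, 0.03, 0, 0, 0, 0, 0.01, -0.019, 0.03, 0, 0, 0, 0, 0.01, -0.019, 0.03, 0, 0, 0, 0, 0, 0, 0, 0])

```text
time_s: 20.45
eef_pos: [0.5672, 0.1177, 0.1416]
eef_rot: [0.614, 0.333, 0.629, -0.341]
wrist_force: [0.1, 0.2, -0.8]
opening: 0.5
```

```bash
python3 p.py 0.5695 0.118 0.102 31;python3 - <<'E'
from h import *
im=ctrl.camera("scene");im2=ctrl.camera("top");cv2.imwrite("pics/c8.png",np.hstack([cv2.resize(im[170:215,165:225],(400,300),interpolation=cv2.INTER_CUBIC),cv2.resize(im2[160:220,130:210],(400,300),interpolation=cv2.INTER_CUBIC)]))
for c in("scene","top"):
    for n in("syringe","syringe_flange","clamp_knob"):
        for d in ctrl.landmark_of(c,n)[:2]:print(c,n,round(d["conf"],2),world(c,d["point"]).round(4))
E
```

```text
t 20.45 grasp [0.5676 0.1177 0.1603] az 33.07 down [-0.0241  0.0016 -0.9997] op 0.4998331455679193 F [ 0.0794  0.1963 -0.7992] q [-0.001   0.2999  1.654   0.0017  1.2118 -0.5787]
shift [0.0582 0.0029 0.0016] turn 2.072126446752293
scene syringe 0.71 [ 0.5275 -0.634   0.0133]
scene syringe 0.68 [0.654  0.0368 0.0016]
scene syringe_flange 0.91 [ 0.5339 -0.7009  0.0128]
scene syringe_flange 0.63 [0.589  0.2826 0.0433]
scene clamp_knob 0.47 [0.567  0.1184 0.1021]
top syringe 0.85 [ 0.5304 -0.632   0.0129]
top syringe 0.66 [0.5774 0.2246 0.0471]
top syringe_flange 0.72 [ 0.5318 -0.6987  0.0109]
top syringe_flange 0.63 [0.588  0.2844 0.0487]
top clamp_knob 0.2 [ 0.474  -0.3273  0.0009]
```

View pics/c8.png

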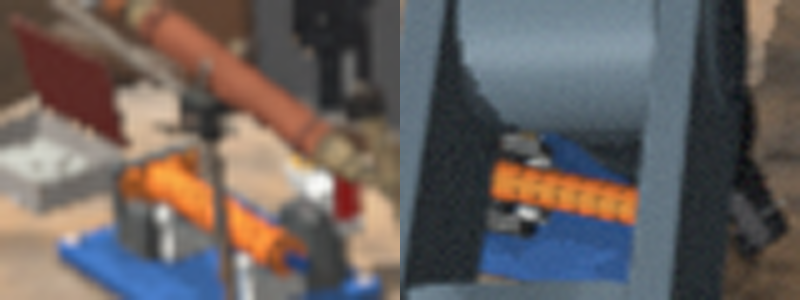

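The syringe lies evenly in both V blocks with the flange in the carriage. I'll correct the tool tilt and then grip the knob.

Call:
carry_out(motion=[2, -0.8, 1.1, 0.01, 0.002, 0.001, 0, 0, 0, 0, 0.02, 0, 0, 0, 0, 0, 0, 0, 0, 0, 0])

```text
time_s: 21.15
eef_pos: [0.5716, 0.1249, 0.115]
eef_rot: [0.619, 0.348, 0.615, -0.344]
wrist_force: [-0.8, 0.0, -0.4]
opening: 0.497
```

```bash
python3 p.py 0.5695 0.118 0.102 31
```

```text
t 21.15 grasp [0.5714 0.1249 0.1337] az 31.46 down [ 0.0083  0.0015 -1.    ] op 0.49662327946508406 F [-0.8312  0.0431 -0.402 ] q [ 0.0117  0.3253  1.6813  0.0016  1.1267 -0.5381]
shift [ 0.0317 -0.0055  0.0048] turn 0.461714911298273
```

Call:
carry_out(motion=[0, 0, 0, 0, -0.0055, 0.0045, 0, 0, 0, 0, 0, 0, 0, 0])

```text
time_s: 21.35
eef_pos: [0.5695, 0.1186, 0.1162]
eef_rot: [0.62, 0.347, 0.615, -0.343]
wrist_force: [0.5, 0.3, 0.2]
opening: 0.499
```

```bash
python3 p.py 0.5695 0.118 0.102 31
```

```text
t 21.35 grasp [0.5693 0.1186 0.1349] az 31.57 down [ 0.0089  0.0015 -1.    ] op 0.49915016967260895 F [0.5413 0.3035 0.2393] q [ 0.0006  0.3166  1.6901  0.0016  1.1259 -0.551 ]
shift [ 0.0329 -0.0004  0.0005] turn 0.5684697264092335
```

Call:
carry_out(motion=[0, 0, 0, 0.012, 0, 0, 0, 0, 0, 0, 0.012, 0, 0, 0, 0, 0, 0, 0.009, 0, 0, 0, 0, 0, 0, 0, 0, 0, 0.5, 0, 0, 0, 0, 0, 0, 0.7, 0, 0, 0, 0, 0, 0, 1, 0, 0, 0, 0, 0, 0, 1])

```text
time_s: 22.05
eef_pos: [0.5703, 0.1178, 0.0819]
eef_rot: [0.62, 0.347, 0.614, -0.343]
wrist_force: [-0.3, 0.6, -0.5]
opening: 0.17
```

```bash
python3 p.py 0.5695 0.118 0.102 31
```

```text
t 22.05 grasp [0.5701 0.1178 0.1006] az 31.56 down [ 0.0095  0.0003 -1.    ] op 0.1702182774929861 F [-0.3466  0.6417 -0.4901] q [-0.0002  0.366   1.705   0.0004  1.0612 -0.5511]
shift [-0.0014 -0.0004 -0.0005] turn 0.5581026684870665
```

Call:
carry_out(motion=[0, 0, 0, 0, 0, 0, 1, 0, 0, 0, -0.003, 0, 0, 1, 0, 0, 0, -0.003, 0, 0, 1, 0, 0, 0, 0, 0, 0, 1])

```text
time_s: 22.45
eef_pos: [0.5695, 0.1185, 0.0858]
eef_rot: [0.619, 0.347, 0.615, -0.344]
wrist_force: [3.5, 0.7, -10.2]
opening: 0.173
```

```bash
python3 p.py 0.5695 0.118 0.102 31
```

```text
t 22.45 grasp [0.5693 0.1185 0.1045] az 31.51 down [ 0.0083  0.0016 -1.    ] op 0.17276601011591558 F [  3.4895   0.711  -10.1966] q [ 0.0003  0.3595  1.7045  0.0018  1.0693 -0.5506]
shift [ 0.0025 -0.0001  0.0005] turn 0.5137206688955729
```

Call:
carry_out(motion=[0, 0, 0, -0.003, 0, 0, 1, 0, 0, 0, -0.0005, -0.0047, -0.0087, 1, 0, 0, 0, -0.0005, -0.0034, -0.0093, 1, 0, 0, 0, -0.0005, -0.002, -0.0097, 1, 0, 0, 0, -0.0005, -0.0005, -0.0099, 1])

```text
time_s: 22.95
eef_pos: [0.5428, 0.145, 0.0897]
eef_rot: [0.62, 0.35, 0.613, -0.343]
wrist_force: [2.6, 2.9, -10.8]
opening: 0.163
```

```bash
python3 p.py
```

```text
t 22.95 grasp [0.5425 0.145  0.1084] az 31.31 down [ 0.0139  0.0027 -0.9999] op 0.16321510878095033 F [  2.5539   2.8931 -10.8023] q [ 0.0487  0.3117  1.7596  0.0024  1.0563 -0.4989]
```

Call:
carry_out(motion=[0, 0, 0, -0.0005, 0.0011, -0.0097, 1, 0, 0, 0, -0.0005, 0.0026, -0.0095, 1, 0, 0, 0, -0.0005, 0.0039, -0.009, 1, 0, 0, 0, -0.0005, 0.0052, -0.0083, 1, 0, 0, 0, -0.0005, 0.0064, -0.0074, 1, 0, 0, 0, 0, 0, 0, 1])

```text
time_s: 23.55
eef_pos: [0.5308, 0.1951, 0.0892]
eef_rot: [0.617, 0.347, 0.616, -0.346]
wrist_force: [3.1, 1.9, -10.5]
opening: 0.165
```

```bash
python3 p.py
python3 - <<'E'
from h import *
for c in("scene","top"):
    im=ctrl.camera(c)
    for n in("clamp_knob","clamp_lift"):
        for d in ctrl.landmark_of(c,n)[:1]:print(c,n,round(d["conf"],2),world(c,d["point"]).round(4))
E
```

```text
t 23.55 grasp [0.5307 0.1951 0.1079] az 31.36 down [ 0.0026 -0.0006 -1.    ] op 0.16488812507001016 F [  3.0897   1.9373 -10.4511] q [ 0.143   0.3271  1.7404 -0.0011  1.0717 -0.4037]
scene clamp_knob 0.57 [0.5869 0.2824 0.0429]
scene clamp_lift 0.55 [0.5982 0.1774 0.0165]
top clamp_knob 0.68 [0.537  0.1919 0.1114]
top clamp_lift 0.45 [0.5965 0.1797 0.018 ]
```

Call:
carry_out(motion=[0, 0, 0, 0, -0.0007, 0.0031, 1, 0, 0, 0, 0.0015, 0, 0, 1, 0, 0, 0, 0.0015, 0, 0, 1, 0, 0, 0, 0.0015, 0, 0, 1, 0, 0, 0, 0.0015, 0, 0, 1])

```text
time_s: 24.35
eef_pos: [0.5308, 0.1951, 0.0836]
eef_rot: [0.616, 0.348, 0.617, -0.344]
wrist_force: [-1.2, 2.3, -9.3]
opening: 0.168
```

```bash
python3 p.py
```

```text
t 24.35 grasp [0.5308 0.195  0.1023] az 31.47 down [ 0.0016  0.0061 -1.    ] op 0.1681906944039049 F [-1.2122  2.3171 -9.276 ] q [ 0.139   0.3345  1.7438  0.0067  1.0608 -0.4135]
```

Call:
carry_out(motion=[0, 0, 0, 0.0015, 0, 0, 1, 0, 0, 0, 0.0015, 0, 0, 1, 0, 0, 0, 0.0015, 0, 0, 1])

```text
time_s: 24.65
eef_pos: [0.5309, 0.1951, 0.0791]
eef_rot: [0.616, 0.348, 0.617, -0.344]
wrist_force: [-0.7, 3.3, -7.6]
opening: 0.167
```

```bash
python3 p.py
```

```text
t 24.65 grasp [0.5309 0.195  0.0978] az 31.46 down [ 0.0015  0.0063 -1.    ] op 0.16731564169490745 F [-0.7068  3.2726 -7.6124] q [ 0.1388  0.3415  1.7454  0.007   1.0523 -0.4136]
```

Call:
carry_out(motion=[0, 0, 0, 0.0015, 0, 0, 1, 0, 0, 0, 0.0015, 0, 0, 1, 0, 0, 0, 0.0015, 0, 0, 1])

```text
time_s: 24.95
eef_pos: [0.5309, 0.1951, 0.0746]
eef_rot: [0.616, 0.348, 0.617, -0.344]
wrist_force: [-4.0, 1.7, 2.2]
opening: 0.169
```

```bash
python3 p.py
```

```text
t 24.95 grasp [0.5309 0.195  0.0933] az 31.45 down [ 0.0014  0.0064 -1.    ] op 0.16889965325219683 F [-4.0435  1.7459  2.1828] q [ 0.1389  0.3484  1.7471  0.0071  1.0439 -0.4136]
```

The upward force shows that the bar now rests on the barrel at a lift of about 6 mm. I'm letting go of the knob.

Call:
carry_out(motion=[0, 0, 0, 0, 0, 0, 0.5, 0, 0, 0, 0, 0, 0, 0.3, 0, 0, 0, 0, 0, 0, 0, 0, 0, 0, 0, 0, 0, -0.2, 0, 0, 0, -0.01, 0, 0, -0.2, 0, 0, 0, -0.03, 0, 0, -0.2, 0, 0, 0, -0.04, 0, 0, -0.2, 0, 0, 0, -0.04, 0, 0, -0.2])

```text
time_s: 25.75
eef_pos: [0.5317, 0.1923, 0.1991]
eef_rot: [0.617, 0.348, 0.616, -0.345]
wrist_force: [0.4, 0.5, 0.9]
opening: 0.599
```

Call:
carry_out(motion=[0, 0, 0, 0, 0.03, -0.04, -0.2, 0, 0, 0, 0, 0.03, -0.04, -0.2, 0, 0, 0, 0, 0.03, -0.04, -0.2, 0, 0, 0, 0, 0.03, -0.04, -0.2, 0, 0, 0, 0, 0, 0, -0.2])

```text
time_s: 26.25
eef_pos: [0.5592, 0.3953, 0.2172]
eef_rot: [0.621, 0.356, 0.609, -0.341]
wrist_force: [-1.0, -0.4, 1.3]
opening: 0.6
```

```bash
python3 p.py
python3 - <<'E'
from h import *
ims=[]
for c,x,y in(("scene",165,170),("top",130,160)):
    im=ctrl.camera(c);ims.append(cv2.resize(im[y:y+60,x:x+80],(400,300),interpolation=cv2.INTER_CUBIC))
    for n in("syringe","syringe_flange","clamp_lift","clamp_knob","glass_vial","flux_pot","tin_brass"):
        for d in ctrl.landmark_of(c,n)[:2]:print(c,n,round(d["conf"],2),world(c,d["point"]).round(4))
cv2.imwrite("pics/c9.png",np.hstack(ims))
E
```

```text
t 26.25 grasp [0.5587 0.3951 0.2358] az 30.92 down [ 0.0264  0.0101 -0.9996] op 0.6003860574385745 F [-1.0416 -0.4299  1.3055] q [ 0.4436  0.4129  1.3433 -0.0023  1.3573 -0.0956]
scene syringe 0.96 [ 0.5265 -0.6335  0.0139]
scene syringe 0.48 [0.5783 0.224  0.0403]
scene syringe_flange 0.77 [ 0.5319 -0.7022  0.0072]
scene syringe_flange 0.62 [0.5855 0.2846 0.0435]
scene clamp_lift 0.56 [0.5946 0.1757 0.004 ]
scene clamp_knob 0.62 [0.5344 0.1852 0.0934]
scene glass_vial 0.68 [ 0.4703 -0.3283  0.0007]
scene flux_pot 0.62 [ 6.525e-01  3.720e-02 -1.000e-04]
scene tin_brass 0.68 [ 0.508  -0.2727  0.0016]
top syringe 0.91 [0.5729 0.2228 0.0468]
top syringe_flange 0.92 [0.5887 0.2849 0.0472]
top syringe_flange 0.75 [ 0.5322 -0.6959  0.0089]
top clamp_lift 0.44 [0.5988 0.1843 0.0022]
top clamp_lift 0.3 [0.5738 0.2247 0.0469]
top clamp_knob 0.74 [0.5391 0.192  0.0948]
top clamp_knob 0.27 [ 0.5077 -0.2705  0.0042]
top glass_vial 0.58 [0.5748 0.2251 0.0464]
top glass_vial 0.51 [ 0.4745 -0.328  -0.    ]
top tin_brass 0.56 [ 0.5088 -0.2727  0.0012]
```

View pics/c9.png

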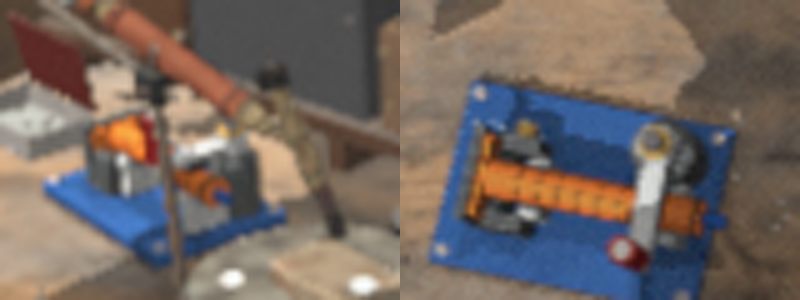

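The top crop shows the bar across the barrel (knob at 628,250), the flange in the carriage slot (480,190), and the arm clear. The knob is at about 94 mm, so the lift is about 6 mm. Handing in.

```bash
python3 -c "
from bench import ctrl
print(ctrl.hand_in())"
```

```text
the job is handed in; nothing more can be done
None
```

I lifted the clamp bar by its knob, swung it aside to about 1.4 rad and left it resting on its collar. I then laid the nearer syringe in the V blocks with its flange in the carriage slot, swung the bar back over the barrel and lowered it slowly onto it. The job was handed in at about 26 s of the 72 s allowed; it reports no verdict.

**Last checks that agreed:**
- **Syringe:** the axis is at about 44 mm height (camera readings 40 and 47). The flange centre is at about 45 mm (readings 43.5 and 47), about 60 mm along the cradle's y.
- **Bar:** it lies across the barrel within about 0.1 rad. The knob is at about 94 mm, so the lift is about 6 mm, which matches the bar resting on a seated barrel. I could not measure how hard it presses.
- **Forces:** wrist forces stayed at about 13 N or less in every reading.
- **Bystanders:** the vial and the brass tin read within a few millimetres of where they started in both cameras. The pot did so in the scene camera only.
- **Arm:** clear of everything, with the gripper open.

**Checks that disagreed:**
- **Carriage position:** the network put the carriage about 7 mm too far in +y. Feeling the back plate and overlaying its outline on the first pictures both put it near y = 60 mm, so I used that.
- **Bar angle:** a small sideways correction of the bar just before lowering did not take effect. The tooth still entered the notch.

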